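# Pin the jig fence and press a solar road stud home

## Task

Put the loose red-handled lock pin down through the hole in the yellow fence's tongue and into the jig plate until its collar sits on the tongue, and let go of it, so that the fence is locked. Then push the oblong solar road stud that lies on the jig's black bed up square and flush against the fence and hold it there with one firm diagonal push of the fingers, against the fence and down on the bed together, roughly 10 N each way. Finish while still pushing, and leave the other things on the table where they are.

Things in the scene. Friction and masses are not known exactly. Their poses are not given: they have to be found in the camera images.
- pin_grip (a point): lock pin, loose, 80 g: red round handle 18 mm across, 45 mm tall; below it a steel collar 26 mm across, 6 mm thick; below that a shank 12 mm across, 28 mm long, with tapered foot. This point: the handle's middle, 28.5 mm above the collar's underside, 56.5 mm above the foot; z runs up the pin. It starts standing in the blue rest block, its collar on the block's top
- pin_rest: blue block 60 x 60 x 40 mm, fixed, with a loose 17 mm hole down its middle in which the pin stands; origin at the centre of its underside. It changes places with the green screw bin from start to start
- jig: aluminium jig plate, fixed, 264 (x) x 180 (y) mm. Origin on its underside; x points from bed to fence, the way the stud must be pushed. It carries the bed at x from -135 to 41 mm; the rest, 20 mm thick, has the 15 mm through hole for the pin at x = 85, y = 0, right under the tongue's hole. Steel guide bars 13.5 mm high stand on it beside the tongue at y = +-34 mm
- bed: black slick plastic bed, fixed on the jig plate, 176 x 180 mm, 6 mm thick, its top 20 mm above the table, where the stud lies; origin at the centre of its underside, axes as the jig's. The stud slides on it easily (friction about 0.2)
- fence_hole (a point): centre of the hole's mouth at the top of the fence's tongue, 32.5 mm above the table; z up, x as the jig's. The tongue is a yellow plate 84 x 50 mm, 12 mm thick, behind the fence bar; the through hole is 14 mm across with a 2 mm chamfer. With the pin home, its handle's middle is 28.5 mm above this point
- fence_face (a point): foot of the fence bar's steel face, half-way along it, 20.5 mm above the table; x is square to the face, pointing away from the stud. The yellow bar is 150 mm long (y), 18 mm thick, 26 mm high; the pin hole is 60 mm behind this point
- fence (a joint): slide of the fence along the jig's x, in m: 0 is its working place, at its end stop nearest the stud, where it starts and where the holes are in line; it grows to 0.040 as the fence slides away from the stud. Without the pin about 3 N slides it away
- stud_mid (a point): oblong aluminium solar road stud, loose, about 0.35 kg, 104 (x) x 96 (y) x 28 mm, solar cell on top. Each x end: upright rim 12 mm high, above it a 45 degree slope to the top with an orange reflector. This point: the stud's middle, 14 mm above its underside; x points roughly to the fence. The middle of the slope away from the fence is 44 mm along -x, 6 mm up. Starts 20-40 mm off the fence, askew
- screw_bin: green open bin with screws, 80 x 80 x 40 mm, fixed; origin at the centre of its underside. A bystander
- round_a: finished round solar road stud, ribbed grey housing with a metal rim, 100 mm across, 45 mm high, loose, 0.5 kg; origin at the centre of its underside. A bystander: leave it where it is
- round_b: finished round solar road stud, ribbed grey housing with a metal rim, 100 mm across, 45 mm high, loose, 0.5 kg; origin at the centre of its underside. A bystander: leave it where it is
- round_c: finished round solar road stud, ribbed grey housing with a metal rim, 100 mm across, 45 mm high, loose, 0.5 kg; origin at the centre of its underside. A bystander: leave it where it is
- round_d: finished round solar road stud, ribbed grey housing with a metal rim, 100 mm across, 45 mm high, loose, 0.5 kg; origin at the centre of its underside. A bystander: leave it where it is
- screwdriver: screwdriver lying on the table, loose. A bystander: leave it where it is
- tape_roll: amber roll of adhesive tape lying flat, 90 mm across, 25 mm high, loose; origin at the centre of its underside. A bystander: leave it where it is
Mind the look-alikes: they are no part of the job. There is more than one size of the part that bears pin_grip; the job needs the smallest.

How it is judged:
On the way, in this order (a step that is already met when the one before it is completed fails the run):
1. the pin is home in the tongue and the jig plate, released, with the fence in its working place (horizontal distance between pin_grip and fence_hole below 0.007 m and z of pin_grip in the frame of fence_hole below 0.0325 m and angle between pin_grip's own z axis and vertical below 0.12 rad and contact force between the fingers and pin below 0.2 N and value of joint fence below 0.005 m), for 0.2 s.
2. the stud is pressed square against fence and bed by the fingers (value of joint fence below 0.005 m and contact force between stud and fence above 4 N and contact force between stud and bed above 8 N and contact force between the fingers and stud above 5 N and angle between the x axis of stud_mid and the x axis of fence_face, either way round below 0.06 rad and x of stud_mid in the frame of fence_face below -0.045 m and angle between stud_mid's own z axis and vertical below 0.05 rad and linear speed of stud below 0.01 m/s), for 0.2 s.
At the end, for the whole second after the job is handed in: Pin released in the hole (within 7 mm of its axis, collar within 4 mm of the tongue, tilt under 0.12 rad); fence within 5 mm of its working place; stud flat, still, square to the fence within 0.06 rad, over 4 N on the fence and 8 N on the bed, fingers pushing it with over 5 N (all of step 2 and horizontal distance between pin_grip and fence_hole below 0.007 m and z of pin_grip in the frame of fence_hole below 0.0325 m and angle between pin_grip's own z axis and vertical below 0.12 rad and contact force between the fingers and pin below 0.2 N); the arm keeps its last pose, push and grip.
It fails at once if a bystander was moved more than 25 mm (distance of any of round_a, round_b, round_c, round_d, screwdriver, tape_roll from where it was at the start of the episode above 0.025 m).
It also fails if it takes over 51 s, if anything falls off the work surface, if the arm or the gripper's body presses on something with over 40 N, if the wrist force passes 120 N, or if a joint passes its speed limit or range.

## Robot

A 7-joint arm with a two-finger parallel gripper is mounted at the origin on the work surface. World frame = base frame: x ahead of the robot, y to its left, z up, the work surface at z = 0. Lengths are in m, angles in rad, forces in N, time in s.
With the tool pointing down it reaches from about 0.4 to 0.75 m from the base axis. Payload 19.5 kg.
Tool frame: the origin (TCP) lies at the very end of the fingers, on their centre line; the grasp point (between the pads) lies pinch_z behind it (pinch_z is the distance from the TCP to the grasp point, in m); z points along the fingers, y is the direction in which the jaws open and shut (so a half turn about z gives the same grasp; the last joint's range is limited). The gripper opens to 85 mm and grips with 20 to 120 N. Pads are 22 mm wide; open, the fingers measure 114 mm over their backs; the gripper's body (76 mm by 85 mm) begins 54 mm behind the grasp point. The pads swing forward as they close: fully open they stand 13 mm farther back than shut.
Start: joints at [1.132, 0.707, -0.028, 1.485, 0.022, 0.951, -0.075], TCP at [0.222, -0.53, 0.231] pointing down, gripper open.
Joint ranges: [-2.71, 2.71], [-0.32, 2.16], [-1.57, 1.52], [0, 2.45], [-1.46, 4.6], [0, 2.02], [-2.83, 2.83]. Speed limits (rad/s): [1.89, 1.89, 2.57, 2.57, 3.01, 3.01, 3.01].

## Interface

Orientations are given as a rotation vector (axis times angle).
In Python, from plant import * gives the robot as it stands.
- The arm moves only by the tool step_arm, never from a script. Its argument "series" is a list of rows, each an object with "fingers": the opening, from 0 (shut) to 1 (fully open); "travel": the shift along the tool's x, y, z in m, a list of three; "rotation": the turn, a rotation vector about the tool's x, y, z in degrees, a list of three. In form: [{"fingers": fingers, "travel": [dx, dy, dz], "rotation": [ax, ay, az]}, ...]. A call has 1 to 20 rows; each row is the pose to reach, as a shift and turn from the pose commanded when the call began, along the tool's axes at that moment; what a row does not reach only later rows make up. A row lasts 1/12 s, in which the tool goes at most 41.7 mm and 7.16 degrees, less where a joint would pass 70% of its speed; a pose out of reach is approached as far as the arm can. A call with a gripper value outside its range is refused whole. The fingers move at their own pace and stop on an object; the grip force is fixed at half the most. Time passes only in rows, so rows that repeat a pose let the fingers close. It gives the time, the measured TCP pose, the force and the opening at its end, in the units of the state.
- observe(): the state, without advancing time (a new reading comes with each control period).
- read_camera(name): name is "scene" or "top" or "wrist"; returns the picture (400x640x3 uint8, red, green, blue); there is no depth.
- calibration(name): a dict with "K" (3x3 intrinsics, pixels), "rvec" (rotation vector, rad) and "tvec" (3), from world to camera coordinates, as OpenCV has them; the wrist camera has in their place "hand_eye" (4x4, takes a point from camera to tool coordinates, whose origin is the TCP and whose axes are the flange's). Camera axes: x right, y down, z forward; pixel columns grow to the right and rows downward; lengths in m; the calibration is good to about 2 mm. The wrist camera is an equidistant fisheye: a pixel r from the principal point sees the ray r / f radians off the axis. A picture is of the moment at which its call begins: read the wrist's pose just before it. calibration takes no time and is no camera call.
- finish_job(): hands the job in, once; it reports no verdict.
The state is a dict: "time_s": time; "joint_pos": joint angles; "joint_vel": joint speeds; "effort": joint torques, N m; "ee_pos": TCP position; "eef_rot": TCP orientation; "contact_force": force on the tool from outside, world axes, zero at the start; "ft_torque": the same for the moment, N m; "width": finger opening in m.
Only numpy, scipy, OpenCV 4.12 (cv2) and the standard library are available. Lean on these libraries where they do the work, as an engineer would, in place of code of your own. Each camera call takes 0.05 s, during which the arm holds its last target.

## Working session

There is one attempt and no reset: what is moved stays moved. The work goes in short steps, Python scripts to look and compute and a tool call to move; the robot and the scene stay as the last step left them, time stands still between calls to the robot, and variables do not carry over. Pictures are saved under pics/ and viewed, and the job is handed in when it is done.

Besides the shell and the picture viewer there is one more tool, called after "Request:" by a JSON object that holds its "name" and its "arguments", one argument or row to a line. step_arm: Moves the arm, as the interface text tells. Its arguments: {"type":"object","properties":{"series":{"type":"array","items":{"type":"object","properties":{"fingers":{"type":"number"},"travel":{"type":"array","items":{"type":"number"}},"rotation":{"type":"array","items":{"type":"number"}}}}}},"required":["series"]}

```bash
mkdir -p pics; ls
python3 - <<'E'
from plant import *
import cv2
s=observe()
for k,v in s.items(): print(k,v)
for n in ["scene","top","wrist"]:
    im=read_camera(n); cv2.imwrite(f"pics/{n}0.png",im[:,:,::-1]); print(n,calibration(n))
E
```

```text
pics
time_s 0.0
joint_pos [ 1.1323173   0.70706222 -0.02761647  1.48500029  0.02204298  0.95087401
 -0.075509  ]
joint_vel [ 0.00104414 -0.00019868 -0.00074159  0.0027289   0.00069245 -0.00138243
 -0.00055298]
effort [ 7.11667344e-04 -8.83229184e+01  1.23425290e+00 -2.36172259e+01
  1.67919730e-02  6.45236418e-03  1.59874077e-05]
ee_pos [ 0.22209957 -0.53009833  0.23085058]
eef_rot [-3.07898137e+00 -6.19004868e-01  4.25359258e-04]
contact_force [ 0.39803693 -0.00190342  0.65308514]
ft_torque [0.01948961 0.00672275 0.030743  ]
width 0.08532092846905102
scene {'K': array([[367.93197126,   0.        , 323.41907709],
       [  0.        , 367.93197126, 201.33082585],
       [  0.        ,   0.        ,   1.        ]]), 'rvec': array([ 2.09314307,  1.44307406, -0.52120231]), 'tvec': array([-0.20606405, -0.35142011,  1.19181834])}
top {'K': array([[400.940085  ,   0.        , 318.12384538],
       [  0.        , 400.940085  , 199.08649458],
       [  0.        ,   0.        ,   1.        ]]), 'rvec': array([ 2.16306714, -2.16416876,  0.13778432]), 'tvec': array([-0.0185481 ,  0.52957045,  1.03926499])}
wrist {'K': array([[309.70691629,   0.        , 323.16330347],
       [  0.        , 309.70691629, 197.47425855],
       [  0.        ,   0.        ,   1.        ]]), 'hand_eye': array([[-7.09143526e-04, -9.62465504e-01, -2.71403116e-01,
         6.84673347e-02],
       [ 9.99998730e-01, -2.95213346e-04, -1.56597304e-03,
        -5.21568979e-04],
       [ 1.42707321e-03, -2.71403882e-01,  9.62464491e-01,
        -1.43609895e-01],
       [ 0.00000000e+00,  0.00000000e+00,  0.00000000e+00,
         1.00000000e+00]])}
```

View pics/scene0.png

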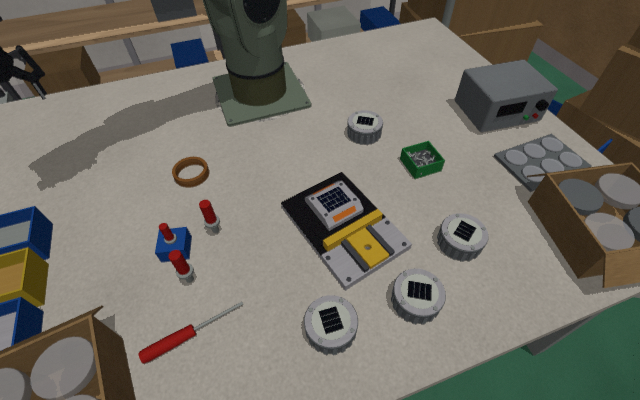

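View pics/top0.png

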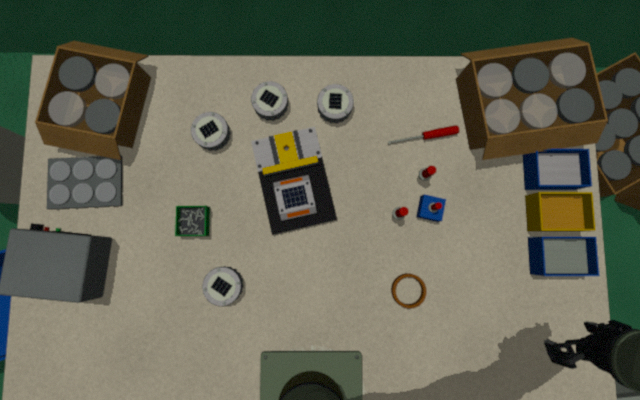

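View pics/wrist0.png

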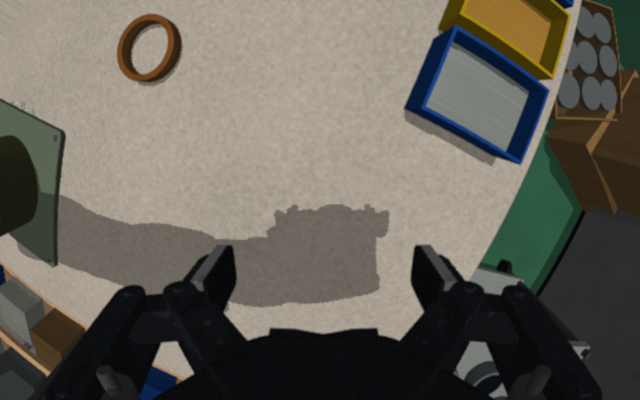

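Run:
```python
import cv2,numpy as np
t=cv2.imread('pics/top0.png');s=cv2.imread('pics/scene0.png')
a=cv2.resize(t[155:235,380:460],(400,400),interpolation=cv2.INTER_CUBIC)
b=cv2.resize(s[190:290,140:240],(400,400),interpolation=cv2.INTER_CUBIC)
cv2.imwrite('pics/c1.png',np.hstack([a,b]))
a=cv2.resize(t[120:240,240:350],(550,600),interpolation=cv2.INTER_CUBIC)
cv2.imwrite('pics/c2.png',a)
b=cv2.resize(s[165:290,275:415],(784,700)[:2],interpolation=cv2.INTER_CUBIC)[:600]
b=cv2.resize(s[165:290,275:415],(672,600),interpolation=cv2.INTER_CUBIC)
cv2.imwrite('pics/c3.png',b)
```

```text
(no output)
```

View pics/c1.png

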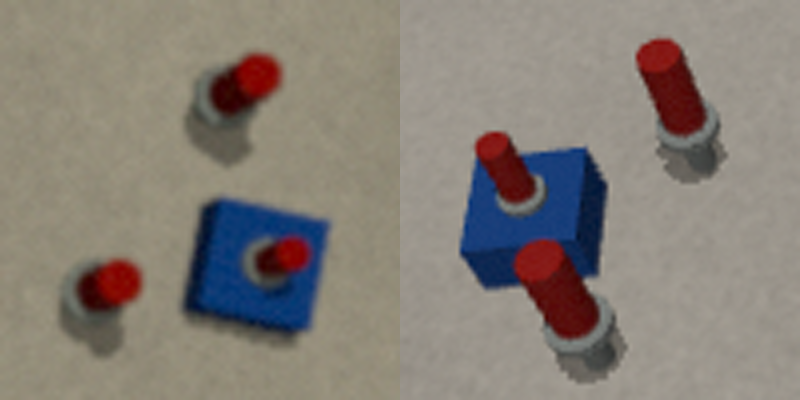

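View pics/c2.png

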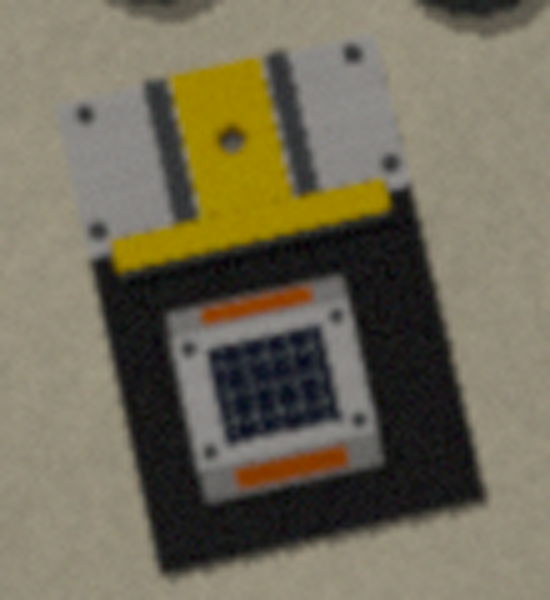

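View pics/c3.png

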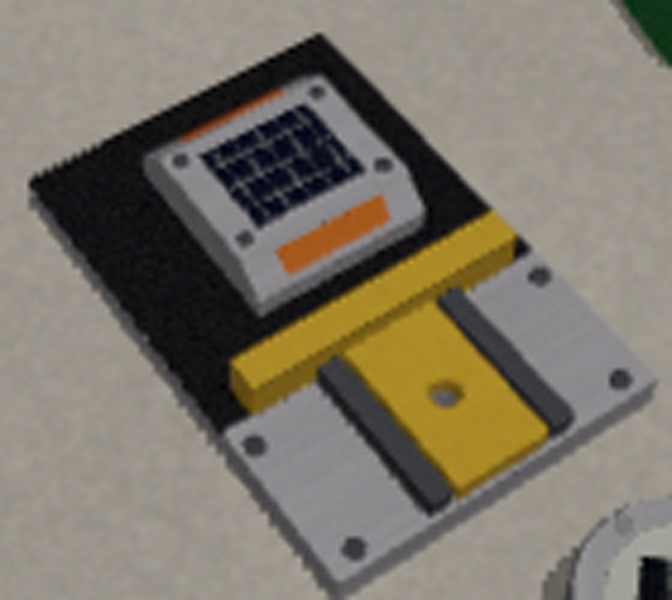

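```bash
cat > h.py <<'E'
from plant import *
import cv2,numpy as np
from scipy.spatial.transform import Rotation as R
def P(n):
    c=calibration(n); return c["K"],cv2.Rodrigues(c["rvec"])[0],np.array(c["tvec"])
def ray(n,uv,pose=None):
    if n=="wrist":
        c=calibration("wrist");K=c["K"];H=c["hand_eye"]
        d=np.array([uv[0]-K[0,2],uv[1]-K[1,2]]);r=np.hypot(*d);th=r/K[0,0]
        v=np.r_[d/r*np.sin(th),np.cos(th)]
        p,q=pose;Rw=R.from_rotvec(q).as_matrix()
        return np.array(p)+Rw@H[:3,3],Rw@H[:3,:3]@v
    K,Rm,t=P(n); v=np.linalg.inv(K)@np.r_[uv,1]
    v/=np.linalg.norm(v); return -Rm.T@t,Rm.T@v
def tri(rs):
    A=sum(np.eye(3)-np.outer(d,d) for _,d in rs);b=sum((np.eye(3)-np.outer(d,d))@o for o,d in rs)
    x=np.linalg.solve(A,b); return x,[round(1000*float(np.linalg.norm((np.eye(3)-np.outer(d,d))@(x-o))),1) for o,d in rs]
def onz(r,z): o,d=r; return o+d*(z-o[2])/d[2]
def proj(n,X):
    K,Rm,t=P(n);p=K@(Rm@np.array(X)+t);return p[:2]/p[2]
def wproj(X,pose):
    c=calibration("wrist");K=c["K"];H=c["hand_eye"];p,q=pose;Rw=R.from_rotvec(q).as_matrix()
    Xt=Rw.T@(np.array(X)-p);v=H[:3,:3].T@(Xt-H[:3,3]);th=np.arctan2(np.hypot(v[0],v[1]),v[2]);u=v[:2]/np.hypot(v[0],v[1])
    return u*th*K[0,0]+K[:2,2]
E
python3 - <<'E'
from h import *
np.set_printoptions(precision=4,suppress=True)
def T(k): return 380+(k[0]+.5)/5-.5,155+(k[1]+.5)/5-.5
def S(k): return 140+(k[0]-400+.5)/4-.5,190+(k[1]+.5)/4-.5
def T2(k): return 240+(k[0]+.5)/5-.5,120+(k[1]+.5)/5-.5
def S2(k): return 275+(k[0]+.5)/4.8-.5,165+(k[1]+.5)/4.8-.5
for nm,a,b in [("pintop",(294,252),(492,146)),("othertopA",(259,75),(659,55)),("othertopB",(120,282),(540,259)),("collar",(266,262),(520,192)),("blkNE",(329,219),(585,148))]:
    print(nm,*tri([ray("top",T(a)),ray("scene",S(b))]))
for nm,a,b in [("hole",(231,138),(447,394)),("tongueFarL",(172,75),(458,495)),("tongueFarR",(263,57),(549,434)),("barL",(113,245),(245,392)),("barfrontL",(118,272),(232,362)),("barR",(385,181),(516,237)),
 ("jigFarL",(63,105),(337,590)),("jigFarR",(372,37),(656,383)),("bedNL",(165,572),(32,185)),("bedNR",(484,499),(320,36)),
 ("screwNL",(210,452),(180,160)),("screwNR",(359,419),(317,92)),("screwFL",(189,349),(245,238)),("screwFR",(337,315),(383,165))]:
    print(nm,*tri([ray("top",T2(a)),ray("scene",S2(b))]))
E
```

```text
pintop [ 0.5074 -0.3215  0.0913] [0.2, 0.2]
othertopA [ 0.5772 -0.2436  0.213 ] [26.9, 26.9]
othertopB [ 0.5042 -0.2968 -0.0266] [36.3, 36.3]
collar [ 0.5067 -0.3211  0.0473] [0.6, 0.6]
blkNE [ 0.5256 -0.3044  0.1048] [30.1, 30.1]
hole [0.6711 0.069  0.0327] [0.4, 0.4]
tongueFarL [0.7082 0.0836 0.0016] [21.4, 21.4]
tongueFarR [0.7154 0.0689 0.066 ] [21.0, 21.0]
barL [ 0.612   0.0672 -0.0138] [70.3, 70.3]
barfrontL [ 0.5961  0.0651 -0.0101] [68.9, 68.9]
barR [0.6497 0.0363 0.1404] [57.2, 57.2]
jigFarL [ 0.7027  0.0907 -0.056 ] [82.6, 82.6]
jigFarR [0.7278 0.0464 0.1457] [63.9, 63.9]
bedNL [ 0.4357  0.0236 -0.0301] [84.0, 84.0]
bedNR [0.4984 0.0012 0.1257] [70.0, 70.0]
screwNL [0.4947 0.0433 0.0194] [36.6, 36.6]
screwNR [0.5233 0.0298 0.0936] [33.4, 33.4]
screwFL [0.5505 0.0564 0.0165] [35.7, 35.7]
screwFR [0.5763 0.0402 0.0961] [32.9, 32.9]
```

Run:
```python
from h import *
np.set_printoptions(precision=4,suppress=True)
def T(k): return 380+(k[0]+.5)/5-.5,155+(k[1]+.5)/5-.5
def S(k): return 140+(k[0]-400+.5)/4-.5,190+(k[1]+.5)/4-.5
def T2(k): return 240+(k[0]+.5)/5-.5,120+(k[1]+.5)/5-.5
def S2(k): return 275+(k[0]+.5)/4.8-.5,165+(k[1]+.5)/4.8-.5
Q={}
for nm,a,b in [("otherA",(259,75),(540,259)),("otherB",(120,282),(659,55))]:
    print(nm,*tri([ray("top",T(a)),ray("scene",S(b))]))
for nm,a,b in [("hole",(231,138),(447,394)),("tongueFarL",(172,75),(549,434)),("tongueFarR",(263,57),(458,495)),
 ("jigFarL",(63,105),(656,383)),("jigFarR",(372,37),(337,590)),("bedNL",(165,572),(320,36)),("bedNR",(484,499),(32,185)),
 ("screwNL",(210,452),(317,92)),("screwNR",(359,419),(180,160)),("screwFL",(189,349),(383,165)),("screwFR",(337,315),(245,238))]:
    Q[nm],e=tri([ray("top",T2(a)),ray("scene",S2(b))]); print(nm,Q[nm],e)
an=lambda a,b:np.degrees(np.arctan2(*(Q[b]-Q[a])[[1,0]]))
print("jig x dir", an("bedNL","jigFarL"),an("bedNR","jigFarR"),an("bedNR","bedNL")-90,an("jigFarR","jigFarL")-90,an("tongueFarR","tongueFarL")-90)
print("stud", an("screwNL","screwFL"),an("screwNR","screwFR"),an("screwNR","screwNL")-90,an("screwFR","screwFL")-90)
print("stud mid",sum(Q[k] for k in Q if "screw" in k)/4)
# block corners at z=.04 from top
for c in [(222,198),(329,219),(311,331),(208,306)]: print(onz(ray("top",T(c)),.04))
```

```text
otherA [ 0.5952 -0.3026  0.1061] [0.3, 0.3]
otherB [ 0.491  -0.2301  0.1054] [0.2, 0.2]
hole [0.6711 0.069  0.0327] [0.4, 0.4]
tongueFarL [0.706  0.1014 0.0335] [0.5, 0.5]
tongueFarR [0.7172 0.0525 0.03  ] [0.8, 0.8]
jigFarL [0.6931 0.163  0.0205] [1.3, 1.3]
jigFarR [ 0.7329 -0.0082  0.0144] [0.5, 0.5]
bedNL [0.4374 0.1037 0.0194] [1.0, 1.0]
bedNR [ 0.4765 -0.0676  0.0155] [0.6, 0.6]
screwNL [0.4987 0.077  0.0501] [0.1, 0.1]
screwNR [ 0.5159 -0.001   0.0509] [0.0, 0.0]
screwFL [0.5531 0.0887 0.05  ] [0.2, 0.2]
screwFR [0.571  0.011  0.0514] [0.4, 0.4]
jig x dir 13.057528489212832 13.045092622812655 12.844388387396691 13.08497750043989 12.921869700986718
stud 12.121366406366725 12.281993030638406 12.454235864561937 12.999375356830171
stud mid [0.5347 0.0439 0.0506]
[ 0.5416 -0.3004  0.04  ]
[ 0.5304 -0.357   0.04  ]
[ 0.4708 -0.3452  0.04  ]
[ 0.4841 -0.2911  0.04  ]
```

```bash
python3 - <<'E'
from h import *
import plant
print([k for k in dir(plant) if not k.startswith('_')])
print(getattr(plant,'pinch_z',None))
s=observe();print(R.from_rotvec(s["eef_rot"]).as_matrix().round(3),s['time_s'])
E
cat >> h.py <<'E'
def down(yaw_x):  # tool z down, tool x at world yaw (deg)
    c,s=np.cos(np.radians(yaw_x)),np.sin(np.radians(yaw_x))
    return np.array([[c,s,0],[s,-c,0],[0,0,-1.]])
def move(pos,Rt,base=None):
    s=observe(); p,q=(s["ee_pos"],s["eef_rot"]) if base is None else base
    Rc=R.from_rotvec(q).as_matrix()
    print("travel",(Rc.T@(np.array(pos)-p)).round(4),"rot deg",np.degrees(R.from_matrix(Rc.T@Rt).as_rotvec()).round(2))
E
```

```text
['PlanningError', 'calibration', 'finish_job', 'observe', 'pinch_z', 'read_camera']
0.0187
[[ 0.922  0.386 -0.   ]
 [ 0.386 -0.922  0.001]
 [-0.    -0.001 -1.   ]] 0.15
```

Run:
```python
from h import *
move([.507,-.3212,.16],down(22.7))
```

```text
travel [ 0.3435 -0.0826  0.071 ] rot deg [-0.05  0.    0.03]
```

Request:
{"name": "step_arm", "arguments": {
  "series": [
    {"fingers": 0.6,"travel": [0.035,-0.008,0.006],"rotation": [0,0,0]},
    {"fingers": 0.6,"travel": [0.07,-0.016,0.012],"rotation": [0,0,0]},
    {"fingers": 0.6,"travel": [0.11,-0.026,0.02],"rotation": [0,0,0]},
    {"fingers": 0.6,"travel": [0.15,-0.036,0.03],"rotation": [0,0,0]},
    {"fingers": 0.6,"travel": [0.19,-0.046,0.038],"rotation": [0,0,0]},
    {"fingers": 0.6,"travel": [0.23,-0.056,0.046],"rotation": [0,0,0]},
    {"fingers": 0.6,"travel": [0.27,-0.066,0.054],"rotation": [0,0,0]},
    {"fingers": 0.6,"travel": [0.31,-0.075,0.063],"rotation": [0,0,0]},
    {"fingers": 0.6,"travel": [0.335,-0.0805,0.069],"rotation": [0,0,0]},
    {"fingers": 0.6,"travel": [0.3435,-0.0826,0.071],"rotation": [0,0,0]},
    {"fingers": 0.6,"travel": [0.3435,-0.0826,0.071],"rotation": [0,0,0]},
    {"fingers": 0.6,"travel": [0.3435,-0.0826,0.071],"rotation": [0,0,0]}
  ]
}}

```text
time_s: 1.15
ee_pos: [0.5065, -0.3218, 0.1601]
eef_rot: [3.08, 0.619, -0.001]
contact_force: [-0.5, -0.8, 0.2]
width: 0.0512
```

Run:
```python
from h import *
s=observe();print(s["ee_pos"],s["eef_rot"],s["width"],s["time_s"],s["contact_force"])
im=read_camera("wrist"); cv2.imwrite("pics/w1.png",im[:,:,::-1])
po=(s["ee_pos"],s["eef_rot"])
for z in (.0913,.085,.046): print(z,wproj([.507,-.3212,z],po))
```

```text
[ 0.50651195 -0.32180581  0.16014675] [ 3.07993784e+00  6.19066091e-01 -1.40696414e-03] 0.05124746009286369 1.15 [-0.49458469 -0.78192741  0.16306369]
0.0913 [323.87131546 207.91620681]
0.085 [323.86588861 205.32133879]
0.046 [323.83725555 191.8761899 ]
```

View pics/w1.png

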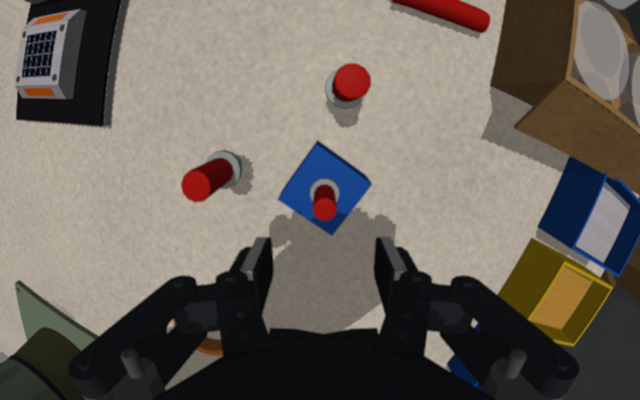

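Request:
{"name": "step_arm", "arguments": {
  "series": [
    {"fingers": 0.6,"travel": [0.0007,0,0.025],"rotation": [0,0,0]},
    {"fingers": 0.6,"travel": [0.0007,0,0.055],"rotation": [0,0,0]},
    {"fingers": 0.6,"travel": [0.0007,0,0.085],"rotation": [0,0,0]},
    {"fingers": 0.6,"travel": [0.0007,0,0.1],"rotation": [0,0,0]},
    {"fingers": 0.6,"travel": [0.0007,0,0.107],"rotation": [0,0,0]},
    {"fingers": 0.6,"travel": [0.0007,0,0.107],"rotation": [0,0,0]},
    {"fingers": 0,"travel": [0.0007,0,0.107],"rotation": [0,0,0]},
    {"fingers": 0,"travel": [0.0007,0,0.107],"rotation": [0,0,0]},
    {"fingers": 0,"travel": [0.0007,0,0.107],"rotation": [0,0,0]},
    {"fingers": 0,"travel": [0.0007,0,0.107],"rotation": [0,0,0]},
    {"fingers": 0,"travel": [0.0007,0,0.107],"rotation": [0,0,0]},
    {"fingers": 0,"travel": [0.0007,0,0.107],"rotation": [0,0,0]}
  ]
}}

```text
time_s: 2.2
ee_pos: [0.5082, -0.3216, 0.0547]
eef_rot: [3.079, 0.619, 0.002]
contact_force: [-2.0, -0.6, 8.4]
width: 0.0162
```

Run:
```python
from h import *
s=observe();print(s["ee_pos"],s["eef_rot"],s["width"],s["time_s"],s["contact_force"])
im=read_camera("wrist"); cv2.imwrite("pics/w2.png",im[:,:,::-1])
```

```text
[ 0.50817175 -0.32164122  0.05467542] [3.07861006e+00 6.18625499e-01 2.07768013e-03] 0.016240957225430137 2.2 [-1.97945981 -0.56315008  8.39360163]
```

View pics/w2.png

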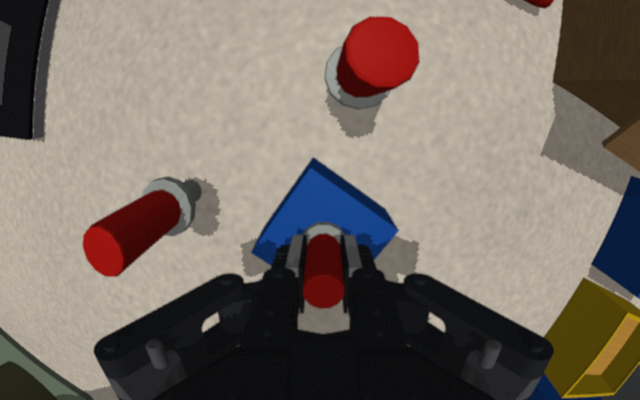

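Request:
{"name": "step_arm", "arguments": {
  "series": [
    {"fingers": 0,"travel": [0,0,-0.02],"rotation": [0,0,0]},
    {"fingers": 0,"travel": [0,0,-0.05],"rotation": [0,0,0]},
    {"fingers": 0,"travel": [0,0,-0.08],"rotation": [0,0,0]},
    {"fingers": 0,"travel": [0,0,-0.105],"rotation": [0,0,0]},
    {"fingers": 0,"travel": [0,0,-0.115],"rotation": [0,0,0]},
    {"fingers": 0,"travel": [0,0,-0.115],"rotation": [0,0,0]},
    {"fingers": 0,"travel": [0,0,-0.115],"rotation": [0,0,0]}
  ]
}}

```text
time_s: 2.83
ee_pos: [0.5077, -0.3211, 0.1683]
eef_rot: [3.08, 0.619, 0.0]
contact_force: [0.8, 0.2, -1.7]
width: 0.0165
```

Run:
```python
from h import *
s=observe();print(s["ee_pos"],s["eef_rot"],s["width"],s["time_s"],s["contact_force"])
im=read_camera("wrist"); cv2.imwrite("pics/w3.png",im[:,:,::-1])
im=read_camera("scene"); cv2.imwrite("pics/s3.png",cv2.resize(im[100:300,80:280,::-1],(600,600),interpolation=cv2.INTER_CUBIC))
move([.671,.069,.165],down(13))
```

```text
[ 0.5076869  -0.32106875  0.16826481] [3.07984673e+00 6.19107877e-01 4.72588528e-04] 0.01654760170274226 2.8333 [ 0.75289039  0.23334531 -1.7376065 ]
travel [ 0.3016 -0.2963  0.0023] rot deg [-0.07  0.06  9.74]
```

View pics/w3.png

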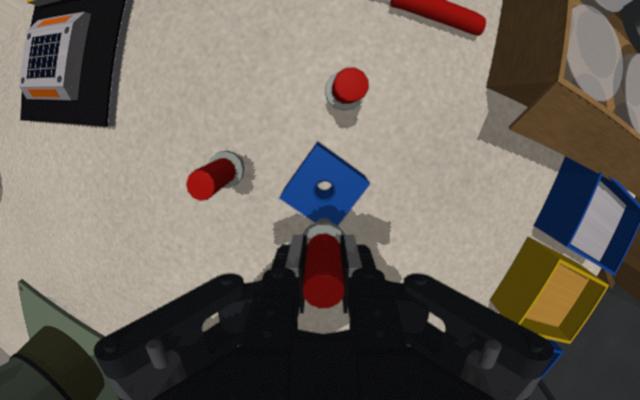

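View pics/s3.png

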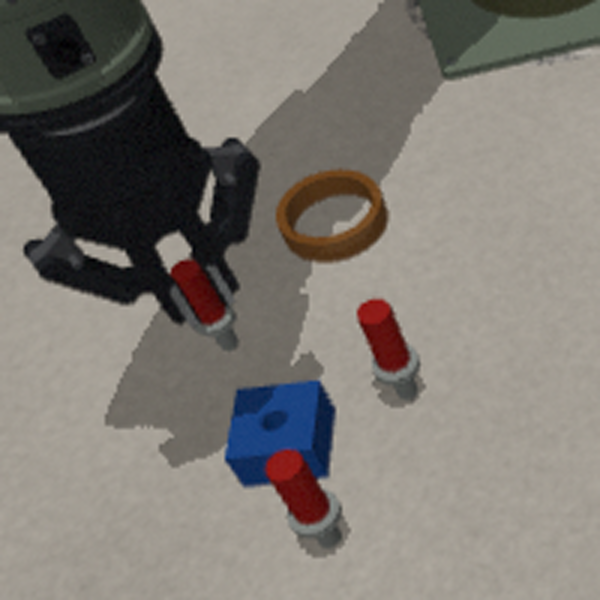

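Request:
{"name": "step_arm", "arguments": {
  "series": [
    {"fingers": 0,"travel": [0.01,-0.01,0],"rotation": [0,0,0.5]},
    {"fingers": 0,"travel": [0.03,-0.03,0],"rotation": [0,0,1]},
    {"fingers": 0,"travel": [0.05,-0.05,0],"rotation": [0,0,2]},
    {"fingers": 0,"travel": [0.075,-0.075,0],"rotation": [0,0,3]},
    {"fingers": 0,"travel": [0.1,-0.1,0],"rotation": [0,0,4]},
    {"fingers": 0,"travel": [0.125,-0.125,0],"rotation": [0,0,5]},
    {"fingers": 0,"travel": [0.15,-0.15,0],"rotation": [0,0,6]},
    {"fingers": 0,"travel": [0.175,-0.175,0],"rotation": [0,0,7]},
    {"fingers": 0,"travel": [0.2,-0.2,0],"rotation": [0,0,8]},
    {"fingers": 0,"travel": [0.225,-0.225,0],"rotation": [0,0,9]},
    {"fingers": 0,"travel": [0.25,-0.25,0],"rotation": [0,0,9.7]},
    {"fingers": 0,"travel": [0.275,-0.272,0],"rotation": [0,0,9.7]},
    {"fingers": 0,"travel": [0.292,-0.288,0.002],"rotation": [0,0,9.7]},
    {"fingers": 0,"travel": [0.3,-0.295,0.0023],"rotation": [0,0,9.7]},
    {"fingers": 0,"travel": [0.3016,-0.2963,0.0023],"rotation": [0,0,9.7]},
    {"fingers": 0,"travel": [0.3016,-0.2963,0.0023],"rotation": [0,0,9.7]},
    {"fingers": 0,"travel": [0.3016,-0.2963,0.0023],"rotation": [0,0,9.7]}
  ]
}}

```text
time_s: 4.35
ee_pos: [0.671, 0.0674, 0.1655]
eef_rot: [3.121, 0.355, -0.002]
contact_force: [0.3, -0.8, -0.0]
width: 0.0167
```

```bash
cat > snap.py <<'E'
from h import *
import sys
np.set_printoptions(precision=4,suppress=True)
t=sys.argv[1]
s=observe();print(s["ee_pos"],s["eef_rot"],R.from_rotvec(s["eef_rot"]).as_matrix().round(3).tolist(),s["width"],s["time_s"],s["contact_force"])
po=(s["ee_pos"],s["eef_rot"])
im=read_camera("wrist"); cv2.imwrite(f"pics/w{t}.png",im[:,:,::-1])
for n in sys.argv[2:]:
    im=read_camera(n); cv2.imwrite(f"pics/{n}{t}.png",im[:,:,::-1])
E
python3 snap.py 4 scene top
python3 - <<'E'
from h import *
s=observe();po=(s["ee_pos"],s["eef_rot"])
print("hole",wproj([.671,.069,.0325],po))
p=np.array(s["ee_pos"])
for dz in(-.046,-.007,0,.036): print(dz,wproj(p+[0,0,-dz],po),proj("scene",p+[0,0,-dz]),proj("top",p+[0,0,-dz]))
a=cv2.imread("pics/scene4.png")[130:290,290:450];b=cv2.imread("pics/top4.png")[60:220,220:380]
cv2.imwrite("pics/c4.png",cv2.resize(np.hstack([a,b]),None,fx=2.5,fy=2.5,interpolation=cv2.INTER_CUBIC))
E
```

```text
[0.671  0.0674 0.1655] [ 3.1208  0.3548 -0.0017] [[0.974, 0.224, -0.001], [0.224, -0.974, -0.001], [-0.001, 0.001, -1.0]] 0.016712837079370012 4.35 [ 0.3301 -0.766  -0.0164]
hole [322.48381815 187.05655554]
-0.046 [324.90562276 301.55631719] [375.24098533 192.76980797] [280.56940308 127.48805858]
-0.007 [324.59991324 256.01438272] [373.15240002 206.45328699] [281.97484048 132.3816773 ]
0 [324.55779919 249.9110517 ] [372.79726567 208.77996874] [282.21501743 133.21795387]
0.036 [324.38267505 224.93448772] [371.05720397 220.18007662] [283.39691323 137.3332189 ]
```

View pics/w4.png

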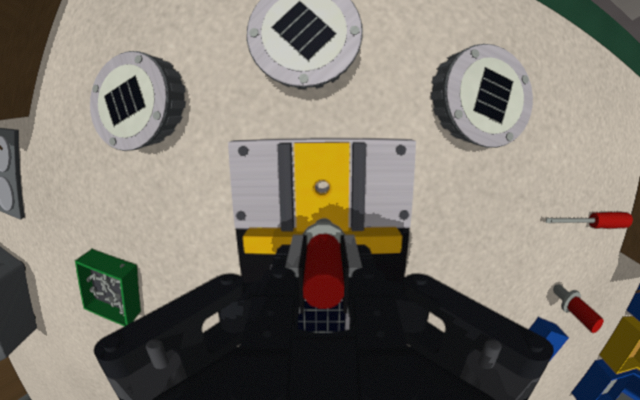

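View pics/c4.png

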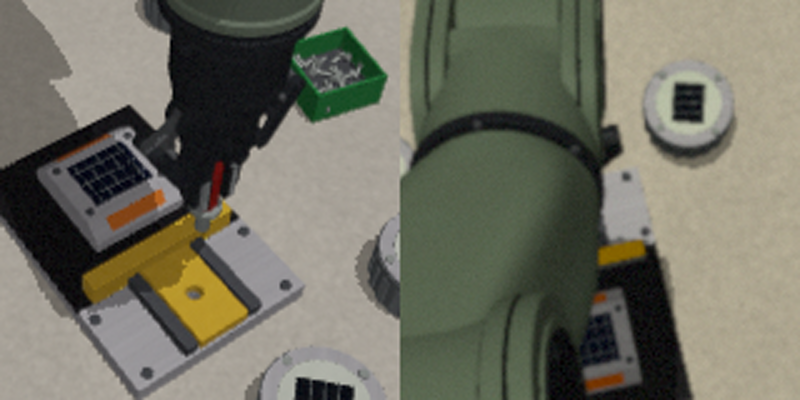

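Run:
```python
from h import *
s=observe();po=(s["ee_pos"],s["eef_rot"]);p=np.array(s["ee_pos"]);Rt=R.from_rotvec(s["eef_rot"]).as_matrix()
f=lambda v:wproj(p+Rt@np.array(v),po).round(1)
for dx in(-.002,0,.002):
    print(dx,"handle top far/near",f([dx+.009,0,-.0365]),f([dx-.009,0,-.0365]),f([dx,.009,-.0365]),f([dx,-.009,-.0365]),"collar far top",f([dx+.013,0,.0087]),f([dx+.013,0,.0147]))
im=cv2.imread("pics/w4.png")[205:315,280:370]
cv2.imwrite("pics/c5.png",cv2.resize(im,None,fx=5,fy=5,interpolation=cv2.INTER_CUBIC))
```

```text
-0.002 handle top far/near [324.8 273.4] [324.8 309.8] [346.8 292.1] [302.7 292.2] collar far top [324.5 223.9] [324.5 220. ]
0 handle top far/near [324.8 269.1] [324.8 306. ] [347.  288.1] [302.6 288.1] collar far top [324.5 220.3] [324.5 216.5]
0.002 handle top far/near [324.8 264.6] [324.8 302.2] [347.2 283.9] [302.4 284. ] collar far top [324.5 216.7] [324.5 213. ]
```

View pics/c5.png

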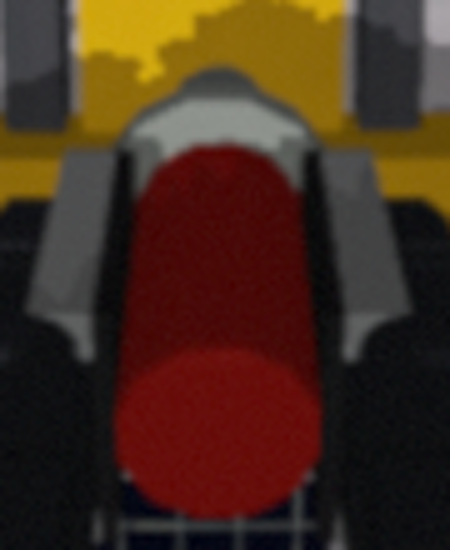

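Run:
```python
from h import *
from scipy.optimize import least_squares
s=observe();po=(s["ee_pos"],s["eef_rot"]);p=np.array(s["ee_pos"]);Rt=R.from_rotvec(s["eef_rot"]).as_matrix()
f=lambda v:wproj(p+Rt@np.array(v),po)
def res(q,full=False):
    dx,zt,tl=q
    x=lambda d:dx+tl*d   # d = depth below handle top
    r=[f([x(0)+.009,0,zt])[1]-274.4,f([x(0)-.009,0,zt])[1]-308.4,
       f([x(0),.009,zt])[0]-f([x(0),-.009,zt])[0]-41.2,
       f([x(45e-3)+.009,0,zt+.045])[1]-234,max(0,0)+f([x(.045)+.013,0,zt+.045])[1]-224]
    # collar bottom
    return np.array(r)
for t in (None,0):
    if t is None: o=least_squares(res,[0,-.036,0],x_scale=[.001,.001,.01])
    else: o=least_squares(lambda q:res([q[0],q[1],0]),[0,-.036],x_scale=[.001,.001])
    print(o.x,o.fun)
```

```text
[-0.0065948  -0.02926417  0.02017144] [-0.04270646  0.06115743  0.14932838 -1.65343203  1.6252717 ]
[-0.00518605 -0.03116959] [-0.68265653  0.04437567  0.87090231 -1.18660624  2.01824819]
```

Request:
{"name": "step_arm", "arguments": {
  "series": [
    {"fingers": 0,"travel": [0.0023,-0.0011,0.02],"rotation": [0,0,0]},
    {"fingers": 0,"travel": [0.0023,-0.0011,0.04],"rotation": [0,0,0]},
    {"fingers": 0,"travel": [0.0023,-0.0011,0.06],"rotation": [0,0,0]},
    {"fingers": 0,"travel": [0.0023,-0.0011,0.075],"rotation": [0,0,0]},
    {"fingers": 0,"travel": [0.0023,-0.0011,0.08],"rotation": [0,0,0]},
    {"fingers": 0,"travel": [0.0023,-0.0011,0.08],"rotation": [0,0,0]},
    {"fingers": 0,"travel": [0.0023,-0.0011,0.08],"rotation": [0,0,0]}
  ]
}}

```text
time_s: 5.08
ee_pos: [0.6737, 0.07, 0.0868]
eef_rot: [-3.121, -0.356, -0.001]
contact_force: [1.0, -0.3, 0.6]
width: 0.0164
```

```bash
python3 snap.py 6 scene
python3 - <<'E'
from h import *
a=cv2.imread("pics/scene6.png")[180:290,320:430];b=cv2.imread("pics/w6.png")[140:310,250:400]
cv2.imwrite("pics/c6.png",np.hstack([cv2.resize(a,(400,400),interpolation=2),cv2.resize(b,(400,400*17//15),interpolation=2)[:400]]))
s=observe();p=np.array(s["ee_pos"])
for dz in(.0087,.0147,.0427): print(proj("scene",p+[0,0,-dz]))
print(proj("scene",[.671,.069,.0325]))
E
```

```text
[0.6737 0.07   0.0868] [-3.1214 -0.356  -0.0012] [[0.974, 0.225, 0.001], [0.225, -0.974, 0.0], [0.001, 0.0, -1.0]] 0.016415349975793456 5.0833 [ 1.0148 -0.3302  0.5616]
[370.542204   235.65341329]
[370.28309481 237.27581664]
[369.11528602 244.58801157]
[367.5475717  246.68713643]
```

View pics/c6.png

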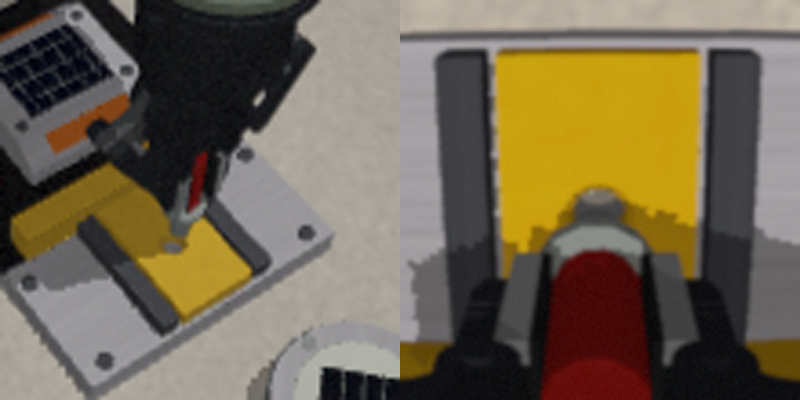

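Request:
{"name": "step_arm", "arguments": {
  "series": [
    {"fingers": 0,"travel": [-0.0005,0.0005,0.006],"rotation": [0,0,0]},
    {"fingers": 0,"travel": [-0.0005,0.0005,0.01],"rotation": [0,0,0]},
    {"fingers": 0,"travel": [-0.0005,0.0005,0.014],"rotation": [0,0,0]},
    {"fingers": 0,"travel": [-0.0005,0.0005,0.017],"rotation": [0,0,0]},
    {"fingers": 0,"travel": [-0.0005,0.0005,0.017],"rotation": [0,0,0]},
    {"fingers": 0,"travel": [-0.0005,0.0005,0.017],"rotation": [0,0,0]}
  ]
}}

```text
time_s: 5.68
ee_pos: [0.6728, 0.0696, 0.0687]
eef_rot: [-3.121, -0.356, 0.001]
contact_force: [-0.6, -1.8, -1.9]
width: 0.0162
```

```bash
python3 snap.py 7 scene
python3 - <<'E'
from h import *
a=cv2.imread("pics/scene7.png")[180:290,320:430];b=cv2.imread("pics/w7.png")[140:310,250:400]
cv2.imwrite("pics/c7.png",np.hstack([cv2.resize(a,(400,400),interpolation=2),cv2.resize(b,(400,400*17//15),interpolation=2)[:400]]))
E
```

```text
[0.6728 0.0696 0.0687] [-3.1213 -0.3564  0.0013] [[0.974, 0.225, -0.001], [0.225, -0.974, -0.0], [-0.001, -0.0, -1.0]] 0.01622873932070762 5.6833 [-0.6448 -1.835  -1.9062]
```

View pics/c7.png

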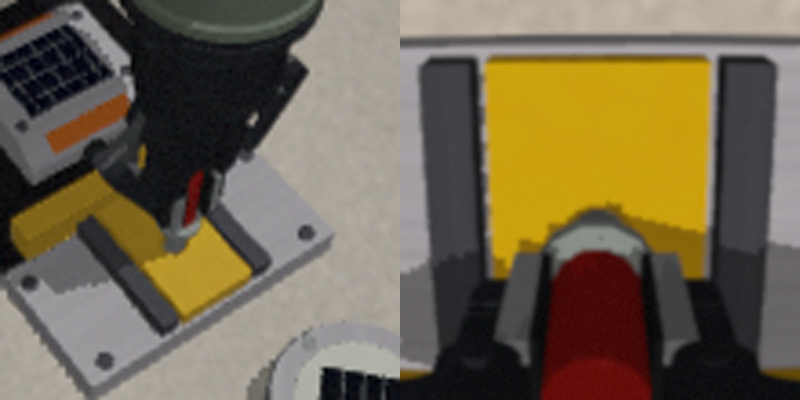

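Request:
{"name": "step_arm", "arguments": {
  "series": [
    {"fingers": 0,"travel": [0,0,0.004],"rotation": [0,0,0]},
    {"fingers": 0,"travel": [0,0,0.008],"rotation": [0,0,0]},
    {"fingers": 0,"travel": [0,0,0.012],"rotation": [0,0,0]},
    {"fingers": 0,"travel": [0,0,0.015],"rotation": [0,0,0]},
    {"fingers": 0,"travel": [0,0,0.018],"rotation": [0,0,0]},
    {"fingers": 0,"travel": [0,0,0.018],"rotation": [0,0,0]}
  ]
}}

```text
time_s: 6.28
ee_pos: [0.6728, 0.0698, 0.0502]
eef_rot: [-3.121, -0.357, 0.001]
contact_force: [0.1, -0.9, -1.8]
width: 0.0166
```

```bash
python3 snap.py 8 scene
python3 - <<'E'
from h import *
a=cv2.imread("pics/scene8.png")[180:290,320:430];b=cv2.imread("pics/w8.png")[140:310,250:400]
cv2.imwrite("pics/c8.png",np.hstack([cv2.resize(a,(400,400),interpolation=2),cv2.resize(b,(400,400*17//15),interpolation=2)[:400]]))
E
```

```text
[0.6728 0.0698 0.0502] [-3.1211 -0.3566  0.0011] [[0.974, 0.226, -0.001], [0.226, -0.974, 0.0], [-0.001, -0.0, -1.0]] 0.016582096582312807 6.2833 [ 0.1116 -0.8875 -1.8102]
```

View pics/c8.png

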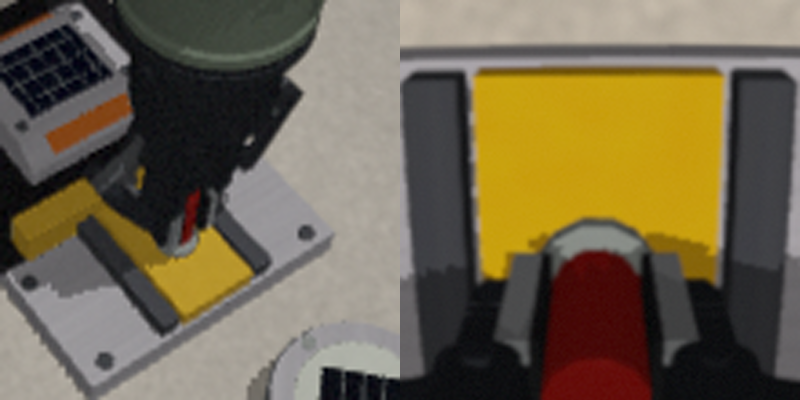

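Request:
{"name": "step_arm", "arguments": {
  "series": [
    {"fingers": 0,"travel": [0,0,0.002],"rotation": [0,0,0]},
    {"fingers": 0,"travel": [0,0,0.0035],"rotation": [0,0,0]},
    {"fingers": 0,"travel": [0,0,0.0035],"rotation": [0,0,0]}
  ]
}}

```text
time_s: 6.63
ee_pos: [0.673, 0.0697, 0.0474]
eef_rot: [-3.121, -0.356, 0.0]
contact_force: [-2.0, -0.8, -0.9]
width: 0.0166
```

Request:
{"name": "step_arm", "arguments": {
  "series": [
    {"fingers": 0.6,"travel": [0,0,0],"rotation": [0,0,0]},
    {"fingers": 0.6,"travel": [0,0,0],"rotation": [0,0,0]},
    {"fingers": 0.6,"travel": [0,0,0],"rotation": [0,0,0]},
    {"fingers": 0.6,"travel": [0,0,0],"rotation": [0,0,0]},
    {"fingers": 0.6,"travel": [0,0,-0.01],"rotation": [0,0,0]},
    {"fingers": 0.6,"travel": [0,0,-0.03],"rotation": [0,0,0]},
    {"fingers": 0.6,"travel": [0,0,-0.06],"rotation": [0,0,0]},
    {"fingers": 0.6,"travel": [0,0,-0.09],"rotation": [0,0,0]},
    {"fingers": 0.6,"travel": [0,0,-0.12],"rotation": [0,0,0]},
    {"fingers": 0.6,"travel": [0,0,-0.12],"rotation": [0,0,0]},
    {"fingers": 0.6,"travel": [0,0,-0.12],"rotation": [0,0,0]}
  ]
}}

```text
time_s: 7.55
ee_pos: [0.6737, 0.0698, 0.1698]
eef_rot: [-3.121, -0.357, -0.005]
contact_force: [0.5, -0.7, -0.9]
width: 0.0514
```

```bash
python3 snap.py 9 scene
python3 - <<'E'
from h import *
a=cv2.imread("pics/scene9.png")[180:290,320:430];b=cv2.imread("pics/w9.png")[120:290,250:400]
cv2.imwrite("pics/c9.png",np.hstack([cv2.resize(a,(400,400),interpolation=2),cv2.resize(b,(400,400*17//15),interpolation=2)[:400]]))
s=observe();po=(s["ee_pos"],s["eef_rot"])
for z in (.0325,.0385,.0835): print(wproj([.671,.069,z],po),proj("scene",[.671,.069,z]))
E
```

```text
[0.6737 0.0698 0.1698] [-3.1211 -0.3567 -0.0052] [[0.974, 0.226, 0.003], [0.226, -0.974, 0.001], [0.003, 0.0, -1.0]] 0.0514323408088446 7.55 [ 0.5283 -0.7488 -0.892 ]
[324.55471938 188.81052608] [367.5475717  246.68713643]
[324.57236673 190.4288359 ] [367.77944528 245.18904782]
[324.73085721 205.07565013] [369.61119515 233.35448002]
```

View pics/c9.png

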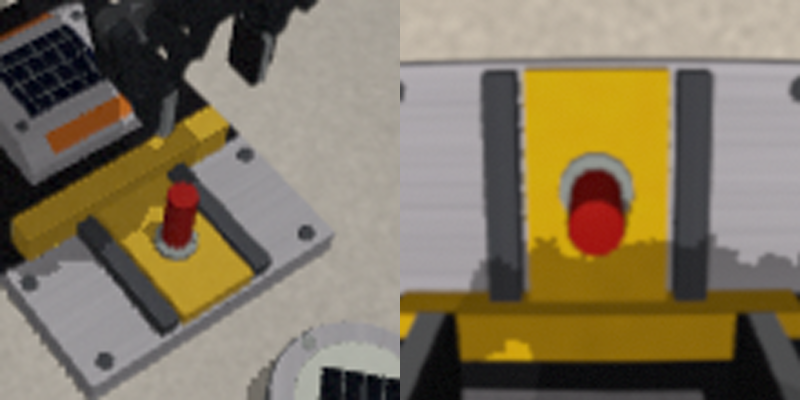

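View pics/w9.png

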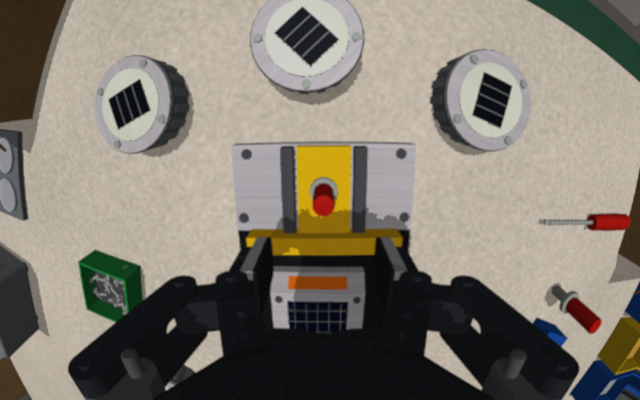

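Run:
```python
from h import *
print(observe()["joint_pos"].round(3))
move([.445,.024,.17],down(103))
```

```text
[-0.219  0.955  0.178  1.137 -0.166  1.064 -1.377]
travel [-0.2323 -0.0068 -0.0025] rot deg [-3.000e-02  1.000e-02 -8.996e+01]
```

Request:
{"name": "step_arm", "arguments": {
  "series": [
    {"fingers": 0,"travel": [-0.01,0,0],"rotation": [0,0,-6]},
    {"fingers": 0,"travel": [-0.025,0,0],"rotation": [0,0,-12]},
    {"fingers": 0,"travel": [-0.04,0,0],"rotation": [0,0,-18]},
    {"fingers": 0,"travel": [-0.055,-0.001,0],"rotation": [0,0,-24]},
    {"fingers": 0,"travel": [-0.07,-0.002,0],"rotation": [0,0,-30]},
    {"fingers": 0,"travel": [-0.085,-0.002,0],"rotation": [0,0,-36]},
    {"fingers": 0,"travel": [-0.1,-0.003,0],"rotation": [0,0,-42]},
    {"fingers": 0,"travel": [-0.115,-0.003,0],"rotation": [0,0,-48]},
    {"fingers": 0,"travel": [-0.13,-0.004,0],"rotation": [0,0,-54]},
    {"fingers": 0,"travel": [-0.15,-0.004,0],"rotation": [0,0,-60]},
    {"fingers": 0,"travel": [-0.17,-0.005,0],"rotation": [0,0,-66]},
    {"fingers": 0,"travel": [-0.19,-0.005,0],"rotation": [0,0,-72]},
    {"fingers": 0,"travel": [-0.21,-0.006,0],"rotation": [0,0,-78]},
    {"fingers": 0,"travel": [-0.225,-0.007,0],"rotation": [0,0,-84]},
    {"fingers": 0,"travel": [-0.232,-0.007,0],"rotation": [0,0,-90]},
    {"fingers": 0,"travel": [-0.232,-0.007,0],"rotation": [0,0,-90]},
    {"fingers": 0,"travel": [-0.232,-0.007,0],"rotation": [0,0,-90]}
  ]
}}

```text
time_s: 9.07
ee_pos: [0.4456, 0.0242, 0.1673]
eef_rot: [-1.959, -2.455, 0.0]
contact_force: [0.2, -0.7, 0.8]
width: -0.0001
```

```bash
python3 snap.py 10 scene top; python3 -c "
from h import *
print(observe()['joint_pos'].round(3))"
```

```text
[0.4456 0.0242 0.1673] [-1.9588 -2.4553  0.0001] [[-0.222, 0.975, -0.001], [0.975, 0.222, 0.0], [0.0, -0.0, -1.0]] -8.53265425376834e-05 9.0667 [ 0.1848 -0.694   0.8419]
[ 0.028  0.641 -0.262  2.012  0.314  0.526 -0.233]
```

View pics/w10.png

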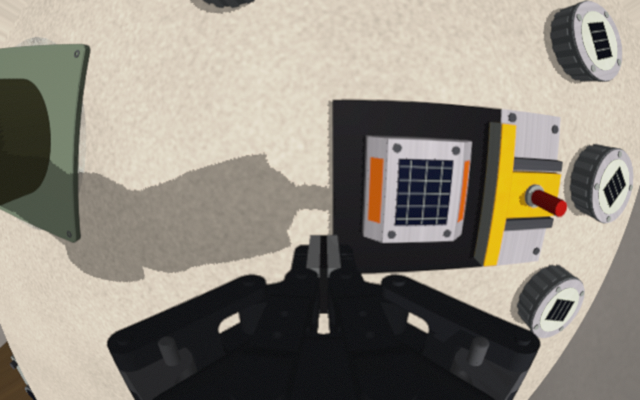

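View pics/scene10.png

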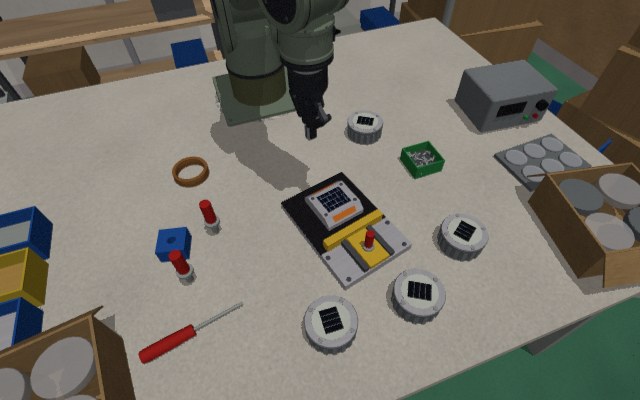

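View pics/top10.png

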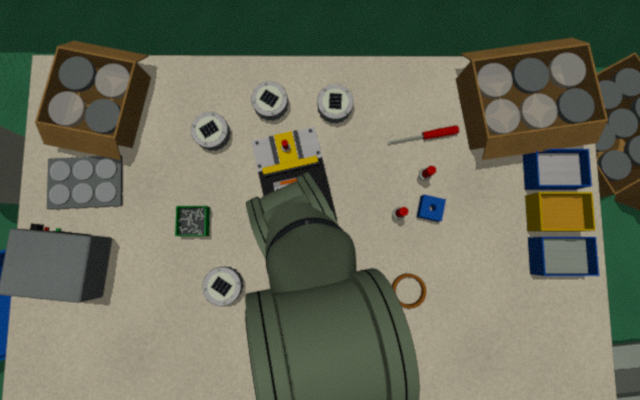

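Run:
```python
from h import *
s=observe();po=(s["ee_pos"],s["eef_rot"])
q=[onz(ray("wrist",c,po),.048) for c in [(397,148),(459,150),(387,237),(447,234)]]
print(np.round(q,4),sum(q)/4)
for a,b in((0,1),(2,3)): d=q[b]-q[a];print(np.degrees(np.arctan2(d[1],d[0])))
for a,b in((2,0),(3,1)): d=q[b]-q[a];print(np.degrees(np.arctan2(d[1],d[0]))-90)
```

```text
[[ 0.4989  0.0776  0.048 ]
 [ 0.5568  0.091   0.048 ]
 [ 0.513  -0.0042  0.048 ]
 [ 0.5717  0.0107  0.048 ]] [0.53508609 0.04379365 0.048     ]
13.106009418076624
14.256632327466795
9.782843156564766
10.536708749625959
```

Request:
{"name": "step_arm", "arguments": {
  "series": [
    {"fingers": 0,"travel": [0,0,0.03],"rotation": [0,0,0]},
    {"fingers": 0,"travel": [0,0,0.06],"rotation": [0,0,0]},
    {"fingers": 0,"travel": [0,0,0.09],"rotation": [0,0,0]},
    {"fingers": 0,"travel": [0,0,0.115],"rotation": [0,0,0]},
    {"fingers": 0,"travel": [0,0,0.129],"rotation": [0,0,0]},
    {"fingers": 0,"travel": [0,0,0.129],"rotation": [0,0,0]},
    {"fingers": 0,"travel": [0,0.01,0.129],"rotation": [0,0,0]},
    {"fingers": 0,"travel": [0,0.02,0.129],"rotation": [0,0,0]},
    {"fingers": 0,"travel": [0,0.028,0.129],"rotation": [0,0,0]},
    {"fingers": 0,"travel": [0,0.028,0.129],"rotation": [0,0,0]},
    {"fingers": 0,"travel": [0,0.028,0.129],"rotation": [0,0,0]}
  ]
}}

```text
time_s: 10.13
ee_pos: [0.4729, 0.0305, 0.0391]
eef_rot: [1.956, 2.458, 0.001]
contact_force: [-0.3, -0.5, 0.1]
width: 0.0
```

```bash
python3 snap.py 11 scene
python3 - <<'E'
from h import *
a=cv2.imread("pics/scene11.png")[150:270,260:410];b=cv2.imread("pics/w11.png")
cv2.imwrite("pics/c11.png",cv2.resize(a,None,fx=5,fy=5,interpolation=2))
E
```

```text
[0.4729 0.0305 0.0391] [1.9558 2.4579 0.0009] [[-0.225, 0.974, 0.001], [0.974, 0.225, 0.0], [-0.0, 0.001, -1.0]] 1.1893037999524721e-07 10.1333 [-0.2619 -0.544   0.1045]
```

View pics/w11.png

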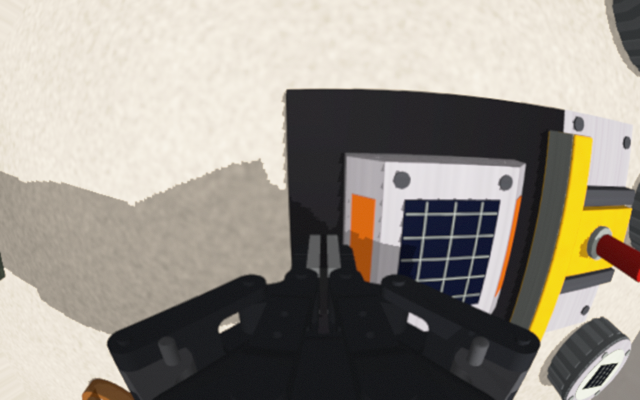

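View pics/c11.png

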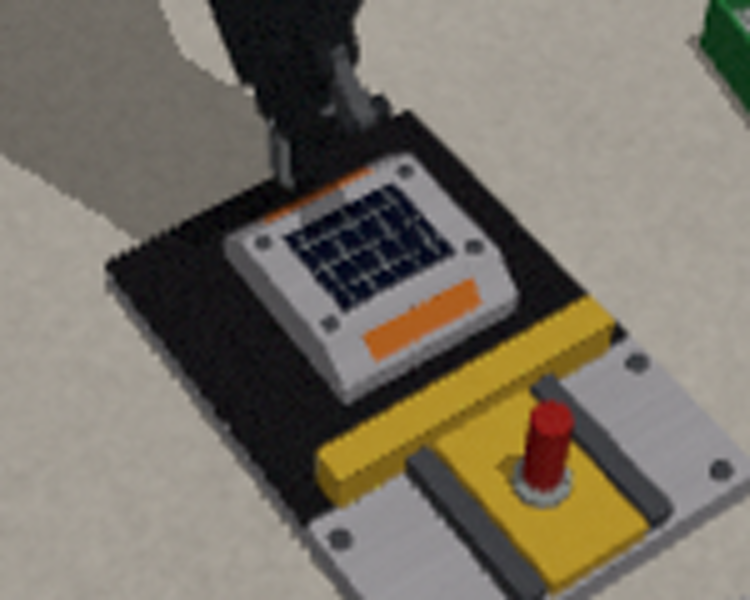

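Request:
{"name": "step_arm", "arguments": {
  "series": [
    {"fingers": 0,"travel": [0,0.004,0],"rotation": [0,0,0]},
    {"fingers": 0,"travel": [0,0.008,0],"rotation": [0,0,0]},
    {"fingers": 0,"travel": [0,0.011,0],"rotation": [0,0,0]},
    {"fingers": 0,"travel": [0,0.014,0],"rotation": [0,0,0]},
    {"fingers": 0,"travel": [0,0.017,0],"rotation": [0,0,0]},
    {"fingers": 0,"travel": [0,0.02,0],"rotation": [0,0,0]}
  ]
}}

```text
time_s: 10.73
ee_pos: [0.4924, 0.0351, 0.0385]
eef_rot: [-1.955, -2.459, 0.0]
contact_force: [-1.7, 0.1, 1.8]
width: 0.0003
```

```bash
python3 snap.py 12
```

```text
[0.4924 0.0351 0.0385] [-1.9549 -2.459   0.0002] [[-0.225, 0.974, -0.0], [0.974, 0.225, 0.0], [0.0, -0.0, -1.0]] 0.00034558648774498513 10.7333 [-1.7411  0.0678  1.7879]
```

View pics/w12.png

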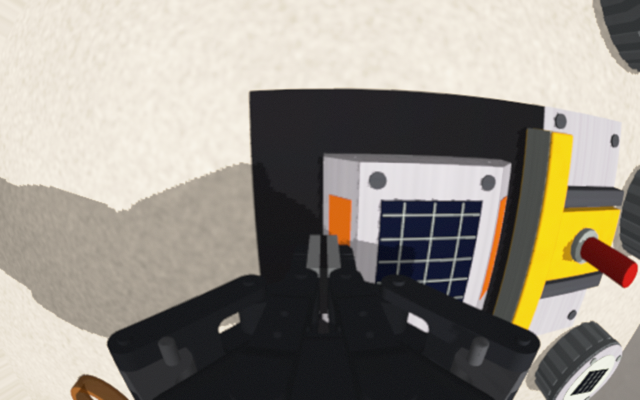

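Request:
{"name": "step_arm", "arguments": {
  "series": [
    {"fingers": 0,"travel": [0,0.003,0],"rotation": [0,0,0]},
    {"fingers": 0,"travel": [0,0.006,0],"rotation": [0,0,0]},
    {"fingers": 0,"travel": [0,0.009,0],"rotation": [0,0,0]},
    {"fingers": 0,"travel": [0,0.012,0],"rotation": [0,0,0]},
    {"fingers": 0,"travel": [0,0.014,0],"rotation": [0,0,0]},
    {"fingers": 0,"travel": [0,0.014,0],"rotation": [0,0,0]}
  ]
}}

```text
time_s: 11.28
ee_pos: [0.5063, 0.0384, 0.0385]
eef_rot: [1.955, 2.459, 0.001]
contact_force: [-0.1, -0.1, 0.9]
width: -0.0001
```

```bash
python3 snap.py 13 scene
python3 - <<'E'
from h import *
a=cv2.imread("pics/scene13.png")[150:270,260:410]
cv2.imwrite("pics/c13.png",cv2.resize(a,None,fx=5,fy=5,interpolation=2))
E
```

```text
[0.5063 0.0384 0.0385] [1.9549 2.4592 0.0007] [[-0.226, 0.974, 0.0], [0.974, 0.226, 0.0], [0.0, 0.0, -1.0]] -0.00014731944427607977 11.2833 [-0.0571 -0.1228  0.8763]
```

View pics/c13.png

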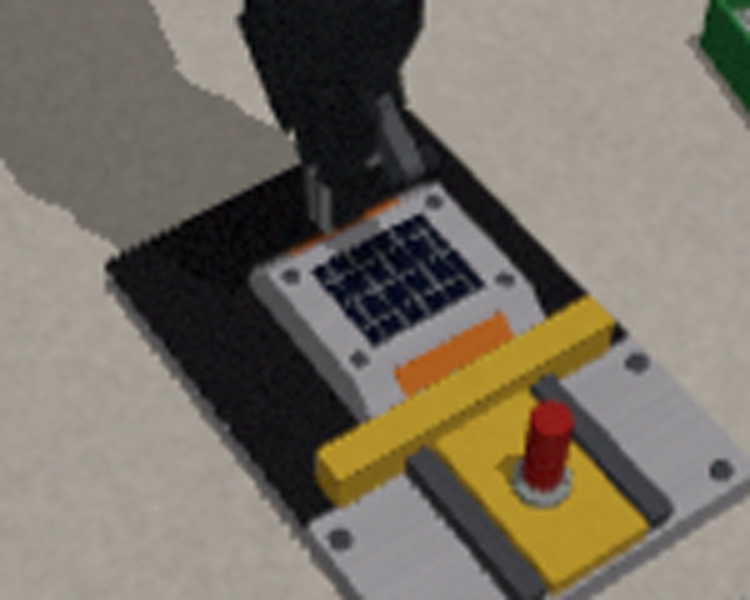

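View pics/w13.png

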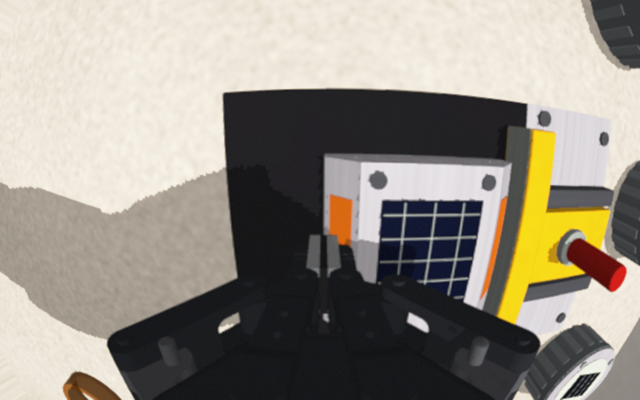

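Request:
{"name": "step_arm", "arguments": {
  "series": [
    {"fingers": 0,"travel": [0,0.0015,0],"rotation": [0,0,0]},
    {"fingers": 0,"travel": [0,0.003,0],"rotation": [0,0,0]},
    {"fingers": 0,"travel": [0,0.004,0],"rotation": [0,0,0]},
    {"fingers": 0,"travel": [0,0.004,0],"rotation": [0,0,0]}
  ]
}}

```text
time_s: 11.72
ee_pos: [0.5096, 0.039, 0.0385]
eef_rot: [-1.955, -2.459, 0.001]
contact_force: [-1.8, -1.4, 1.8]
width: -0.0001
```

Request:
{"name": "step_arm", "arguments": {
  "series": [
    {"fingers": 0,"travel": [0,0.001,0.0005],"rotation": [0,0,0]},
    {"fingers": 0,"travel": [0,0.0015,0.001],"rotation": [0,0,0]},
    {"fingers": 0,"travel": [0,0.0015,0.001],"rotation": [0,0,0]}
  ]
}}

```text
time_s: 11.97
ee_pos: [0.5109, 0.0392, 0.0378]
eef_rot: [-1.955, -2.459, 0.001]
contact_force: [-5.7, -1.4, 11.8]
width: -0.0001
```

Request:
{"name": "step_arm", "arguments": {
  "series": [
    {"fingers": 0,"travel": [0,0.001,0],"rotation": [0,0,0]},
    {"fingers": 0,"travel": [0,0.001,0],"rotation": [0,0,0]},
    {"fingers": 0,"travel": [0,0.001,0],"rotation": [0,0,0]}
  ]
}}

```text
time_s: 12.22
ee_pos: [0.5118, 0.0394, 0.0378]
eef_rot: [-1.955, -2.459, 0.001]
contact_force: [-5.3, -1.3, 12.0]
width: 0.0001
```

```bash
python3 snap.py 14 scene
python3 - <<'E'
from h import *
a=cv2.imread("pics/scene14.png")[150:270,260:410]
cv2.imwrite("pics/c14.png",cv2.resize(a,None,fx=5,fy=5,interpolation=2))
print(observe()["contact_force"])
E
```

```text
[0.5118 0.0394 0.0378] [-1.955  -2.4589  0.0013] [[-0.225, 0.974, -0.001], [0.974, 0.225, -0.0], [-0.0, -0.001, -1.0]] 0.00014312201571468837 12.2167 [-5.3496 -1.3045 11.9595]
[-6.12686708 -1.71219832 12.76439508]
```

View pics/c14.png

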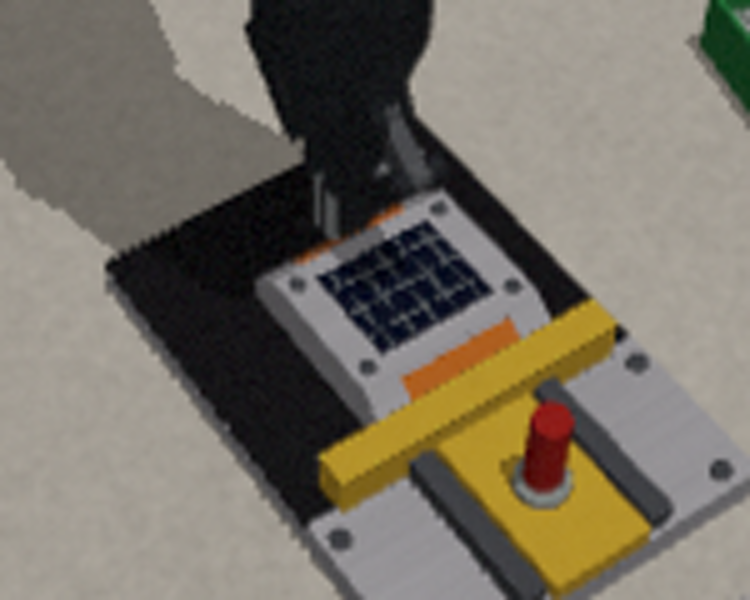

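View pics/w14.png

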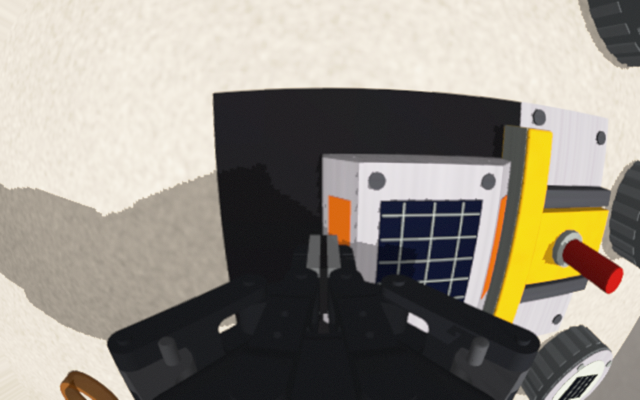

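Request:
{"name": "step_arm", "arguments": {
  "series": [
    {"fingers": 0,"travel": [0,0.0008,0],"rotation": [0,0,0]},
    {"fingers": 0,"travel": [0,0.0015,0],"rotation": [0,0,0]},
    {"fingers": 0,"travel": [0,0.0015,0],"rotation": [0,0,0]}
  ]
}}

```text
time_s: 12.57
ee_pos: [0.5123, 0.0395, 0.0377]
eef_rot: [-1.954, -2.458, 0.004]
contact_force: [-11.8, -2.9, 16.2]
width: 0.0001
```

Request:
{"name": "step_arm", "arguments": {
  "series": [
    {"fingers": 0,"travel": [0,0.0005,0],"rotation": [0,0,0]},
    {"fingers": 0,"travel": [0,0.001,0],"rotation": [0,0,0]},
    {"fingers": 0,"travel": [0,0.001,0],"rotation": [0,0,0]}
  ]
}}

```text
time_s: 12.82
ee_pos: [0.5126, 0.0396, 0.0377]
eef_rot: [-1.954, -2.457, 0.006]
contact_force: [-15.0, -3.1, 19.0]
width: 0.0001
```

Request:
{"name": "step_arm", "arguments": {
  "series": [
    {"fingers": 0,"travel": [0,-0.0005,-0.0005],"rotation": [0,0,0]},
    {"fingers": 0,"travel": [0,-0.0008,-0.001],"rotation": [0,0,0]},
    {"fingers": 0,"travel": [0,-0.0008,-0.001],"rotation": [0,0,0]},
    {"fingers": 0,"travel": [0,-0.0008,-0.001],"rotation": [0,0,0]},
    {"fingers": 0,"travel": [0,-0.0008,-0.001],"rotation": [0,0,0]},
    {"fingers": 0,"travel": [0,-0.0008,-0.001],"rotation": [0,0,0]}
  ]
}}

```text
time_s: 13.32
ee_pos: [0.5126, 0.0396, 0.0384]
eef_rot: [-1.954, -2.458, 0.004]
contact_force: [-9.0, -1.8, 6.4]
width: 0.0001
```

```bash
python3 snap.py 15 scene
python3 - <<'E'
from h import *
a=cv2.imread("pics/scene15.png")[150:270,260:410]
cv2.imwrite("pics/c15.png",cv2.resize(a,None,fx=5,fy=5,interpolation=2))
print(observe()["contact_force"])
E
```

```text
[0.5126 0.0396 0.0384] [-1.9542 -2.4579  0.0036] [[-0.225, 0.974, -0.003], [0.974, 0.225, -0.001], [-0.0, -0.003, -1.0]] 5.978889492578535e-05 13.3167 [-9.0009 -1.8061  6.4255]
[-8.56628358 -2.87969571  6.1818341 ]
```

View pics/c15.png

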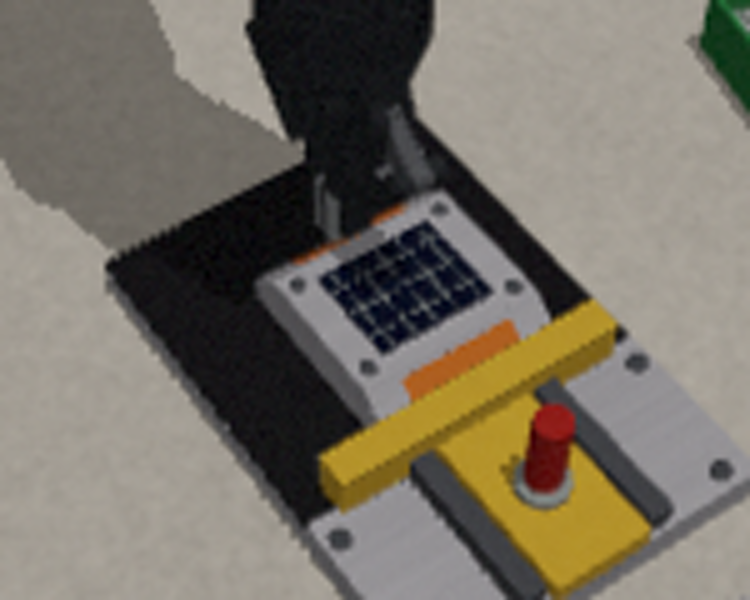

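View pics/w15.png

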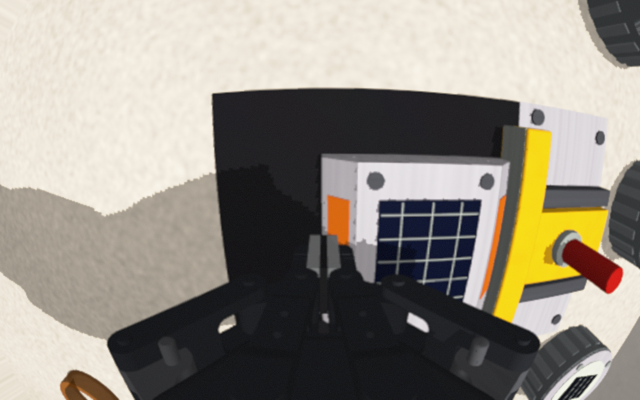

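Request:
{"name": "step_arm", "arguments": {
  "series": [
    {"fingers": 0,"travel": [0,0.0003,0.0006],"rotation": [0,0,0]},
    {"fingers": 0,"travel": [0,0.0003,0.0006],"rotation": [0,0,0]},
    {"fingers": 0,"travel": [0,0.0003,0.0006],"rotation": [0,0,0]},
    {"fingers": 0,"travel": [0,0.0003,0.0006],"rotation": [0,0,0]},
    {"fingers": 0,"travel": [0,0.0003,0.0006],"rotation": [0,0,0]}
  ]
}}

```text
time_s: 13.83
ee_pos: [0.5127, 0.0397, 0.0381]
eef_rot: [-1.954, -2.458, 0.004]
contact_force: [-11.4, -3.1, 14.8]
width: -0.0002
```

Run:
```python
from h import *
np.set_printoptions(precision=4,suppress=True)
S=lambda k:(260+(k[0]+.5)/5-.5,150+(k[1]+.5)/5-.5)
q=[onz(ray("scene",S(c)),.048)[:2] for c in [(297,285),(439,209),(368,367),(513,286)]] # nearR nearL farR farL
an=lambda d:np.degrees(np.arctan2(d[1],d[0]))
print("stud",an(q[2]-q[0]),an(q[3]-q[1]),an(q[1]-q[0])-90,an(q[3]-q[2])-90,sum(q)/4)
b=[onz(ray("scene",S(c)),.0465)[:2] for c in [(320,460),(590,298),(341,485),(619,325)]]
print("bar",an(b[1]-b[0])-90,an(b[3]-b[2])-90)
u=np.array([np.cos(np.radians(13)),np.sin(np.radians(13))]);print("bar front - stud mid",(b[0]-sum(q)/4)@u,(b[1]-sum(q)/4)@u)
h=onz(ray("scene",S((553,412))),.0835);print("pin top",h)
for i in range(3):
    im=read_camera("top");s=observe();print(s["contact_force"],s["ee_pos"],s["time_s"],abs(s["joint_vel"]).max())
cv2.imwrite("pics/top16.png",im[:,:,::-1])
```

```text
stud 13.860533715515135 13.887496402279783 13.33906242184851 13.15944831870624 [0.5611 0.0514]
bar 14.384539997831581 12.878883815151738
bar front - stud mid 0.05543203344762758 0.051834769203554065
pin top [0.6684 0.0715 0.0835]
[-11.5255  -2.5808  15.8425] [0.5128 0.0397 0.0381] 13.8833 0.002449903033499624
[-11.1525  -2.7137  14.9854] [0.5128 0.0396 0.0381] 13.9333 0.002535969639691481
[-11.5176  -2.7518  15.4307] [0.5128 0.0397 0.0381] 13.9833 0.001368520095136505
```

View pics/top16.png

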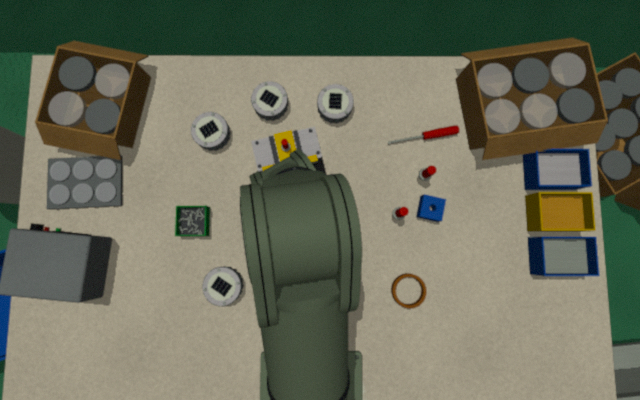

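```bash
python3 snap.py 17 scene
python3 - <<'E'
from h import *
s=observe();po=(s["ee_pos"],s["eef_rot"])
a=cv2.imread("pics/scene17.png")[215:265,345:395];b=cv2.imread("pics/w17.png")[220:300,550:630]
cv2.imwrite("pics/c17.png",np.hstack([cv2.resize(a,(400,400),interpolation=2),cv2.resize(b,(400,400),interpolation=2)]))
for z in (.0325,.0385,.0835): print(z,(wproj([.671,.069,z],po)-[550,220])*5+[400,0],(proj("scene",[.671,.069,z])-[345,215])*8)
E
```

```text
[0.5128 0.0397 0.0381] [-1.9541 -2.4581  0.0039] [[-0.225, 0.974, -0.003], [0.974, 0.225, -0.001], [-0.0, -0.003, -1.0]] -0.00029061087098903606 13.9833 [-11.5176  -2.7518  15.4307]
0.0325 [461.30482554 133.64575938] [180.38057363 253.49709147]
0.0385 [487.49530354 151.36386683] [182.23556227 241.51238259]
0.0835 [710.07040012 308.8316535 ] [196.88956117 146.83584015]
```

View pics/c17.png

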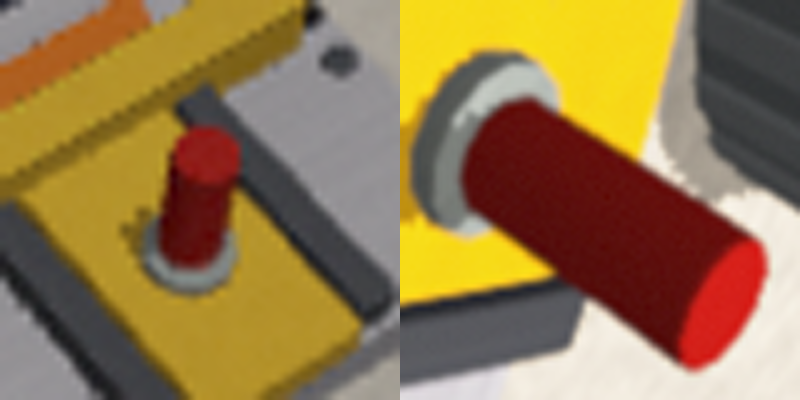

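Run:
```python
from h import *
print(finish_job()); s=observe(); print(s["contact_force"],s["time_s"])
```

```text
the job is handed in; nothing more can be done
None
the job is handed in; nothing more can be done
```

I put the smallest lock pin, the one in the blue block, down through the fence's tongue until its collar sat on the tongue, and let go of it. Then I pushed the stud against the fence with the closed fingers on its rear slope. I handed the job in at about 14.0 s with the fingers still pushing; no verdict was reported.

**Force:** in the last readings the push was steady at about 12 N towards the fence and 15 N down. That is above the roughly 10 N asked for, more so on the downward push, and the stud's weight adds to the force on the bed.

**Stud:** measured from the scene camera, it lies within about 1° of the fence's direction and its front is against the bar. That picture was taken just before the last small press.

**Pin:** it is in the hole with its collar on the tongue and leans about 0.03 rad. The scene camera put its top within 4 mm of the hole's axis.

**Fence:** under the push it moved an estimated 1–2 mm, by taking up the play around the pin. That is inside the 5 mm allowed.

**Disagreement:** in the wrist picture the held pin's place along the jaw pads varied between 2 and 5 mm behind the tool axis, depending on the fit. I used 2 mm, and the pin went in without resistance.

**Bystanders:** they all appear where they started in the last top view.

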